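Load turned beads into the cups of a curing lamp

TASK

Load the curing stand: take the three pale wooden beads off the green rest block and set them in the three empty white cups under the lamp, one bead to a cup, each resting on the bottom of its cup. Leave the dark beads on the block, the red bead in its cup and the cork block where they are, and do not knock the lamp.

Things in the scene. Friction and masses are not known exactly. Their poses are not given: they have to be found in the camera images.
- stand: fixed curing stand: a brown board 130 x 360 x 12 mm on the bench with a row of four white cups and a lamp. Origin at the centre of its underside; y runs along the row, +x points across it to the lamp posts' side, roughly to the robot's left. The row lies along the board's middle (x = 0), cups 72 mm apart.
- lamp: fixed white LED lamp bar over the cups: 40 mm deep (x), 300 mm long (y), 24 mm thick, underside 155 mm above the bench. It spans from 10 mm on the open side (-x) of the cups' line to 30 mm on the posts' side, barring the way straight down. Posts 14 mm thick, at x = 48, y = +-157 mm. Origin on the board's top under the row's centre; axes as the stand's.
- rest: fixed green rest block 165 x 165 x 18 mm, origin at the centre of its underside on the bench. Five round holes 20 mm wide at its centre and at (+-60, +-60) mm along its x and y axes; one 32 mm bead sits in each, its centre 12.5 mm above the block's top (30.5 mm above the bench).
- bead_pale_a_center (a point): centre of a loose pale wooden bead, a ball 32 mm in diameter, 14 g; starts in any one of the rest block's five holes. The three pale beads are alike.
- bead_pale_b_center (a point): centre of a loose pale wooden bead, a ball 32 mm in diameter, 14 g; starts in any one of the rest block's five holes. The three pale beads are alike.
- bead_pale_c_center (a point): centre of a loose pale wooden bead, a ball 32 mm in diameter, 14 g; starts in any one of the rest block's five holes. The three pale beads are alike.
- bead_dark_a_center (a point): centre of a loose dark brown wooden bead, a ball 32 mm in diameter; sits in one of the rest block's holes and stays there
- bead_dark_b_center (a point): centre of a loose dark brown wooden bead, a ball 32 mm in diameter; sits in one of the rest block's holes and stays there
- bead_red_center (a point): centre of the loose red bead, a ball 32 mm in diameter, that already sits in one of the four cups and stays there
- cup_a_seat (a point): where the centre of a 32 mm bead lies when it sits in this cup, 34 mm above the bench. Fixed round white cup, 49 mm wide, 13 mm tall, on the stand's board; its rim is 25 mm above the bench (9 mm below this point), its inner floor 7 mm below the rim; inner width about 35 mm at the floor, 41 mm at the rim.
- cup_b_seat (a point): where the centre of a 32 mm bead lies when it sits in this cup, 34 mm above the bench. Fixed round white cup, 49 mm wide, 13 mm tall, on the stand's board; its rim is 25 mm above the bench (9 mm below this point), its inner floor 7 mm below the rim; inner width about 35 mm at the floor, 41 mm at the rim.
- cup_c_seat (a point): where the centre of a 32 mm bead lies when it sits in this cup, 34 mm above the bench. Fixed round white cup, 49 mm wide, 13 mm tall, on the stand's board; its rim is 25 mm above the bench (9 mm below this point), its inner floor 7 mm below the rim; inner width about 35 mm at the floor, 41 mm at the rim.
- cup_d_seat (a point): where the centre of a 32 mm bead lies when it sits in this cup, 34 mm above the bench. Fixed round white cup, 49 mm wide, 13 mm tall, on the stand's board; its rim is 25 mm above the bench (9 mm below this point), its inner floor 7 mm below the rim; inner width about 35 mm at the floor, 41 mm at the rim.
- sanding_block: loose cork sanding block 70 x 45 x 28 mm; origin at the centre of its underside
Mind the look-alikes: they are no part of the job. What is shaped like the part that bears bead_pale_c_center but yellow is not meant. What is shaped like the part that bears bead_pale_b_center but turquoise is not meant.

How it is judged:
By the outcome, as a careful person would: the job done as asked, in the order asked, and still so for the second after the job is handed in, with the robot touching nothing.
It also fails if it takes over 67 s, if anything falls off the work surface, if the arm or the gripper's body presses on something with over 40 N, if the wrist force passes 120 N, or if a joint passes its speed limit or range.

ROBOT

A 6-joint arm with a two-finger parallel gripper is mounted at the origin on the work surface. World frame = base frame: x ahead of the robot, y to its left, z up, the work surface at z = 0. Lengths are in m, angles in rad, forces in N, time in s.
With the tool pointing down it reaches from about 0.375 to 0.9 m from the base axis. Payload 3.1 kg.
Tool frame: the origin (TCP) lies between the finger pads; the fingertips stand 8 mm ahead of it and the grasp point (between the pads) lies 11 mm behind it; z points along the fingers, y is the line along which they close (so a half turn about z gives the same grasp; the last joint's range is limited). The gripper opens to 87 mm and grips with 3 to 60 N. Pads are 19 mm wide; open, the fingers measure 117 mm over their backs; the gripper's body (75 mm by 190 mm) begins 51 mm behind the grasp point.
Start: joints at [1.087, 0.527, 1.433, -0, 1.181, -0.178], TCP at [0.188, 0.596, 0.203] pointing down, gripper open.
Joint ranges: [-3.08, 3.08], [-0.75, 2.2], [0.22, 2.44], [-1.43, 4.57], [0, 2.65], [-2.85, 2.85]. Speed limits (rad/s): [2.79, 2.79, 3.14, 3.14, 3.14, 3.14].

INTERFACE

Orientations are given as a unit quaternion [x, y, z, w].
In Python, from rig import robot gives the robot as it stands.
- The arm moves only by the tool move_arm, never from a script. Its argument "motion" is text: rows parted by semicolons, each of 5 numbers parted by spaces: the opening, from -1 (shut) to 1 (fully open), then the shift along the tool's x, y, z normalised to -1 to 1, where 1 is 0.2 m, then the turn about the tool's z normalised to -1 to 1, where 1 is pi rad. A call has 1 to 12 rows; each row is the pose to reach, as a shift and turn from the pose commanded when the call began, along the tool's axes at that moment, turning the shorter way round; what a row does not reach only later rows make up. A row lasts 1/12 s, in which the tool goes at most 41.7 mm and 7.16 degrees, less where a joint would pass 70% of its speed; a pose out of reach is approached as far as the arm can. A call with a number of a shift or a turn outside -1 to 1 is refused whole. A call with a gripper value outside its range is refused whole. The fingers move at their own pace and stop on an object; "newtons" is the grip in N (left out, the last holds). Time passes only in rows, so rows that repeat a pose let the fingers close. It gives the time, the measured TCP pose, the force, the opening and the grip force at its end, in the units of the state.
- robot.get_obs(): the state, without advancing time (a new reading comes with each control period).
- robot.camera(name): name is "scene" or "top"; returns (picture, depth): 480x640x3 uint8, red, green, blue; 480x640 float32, m along the optical axis (not along the pixel's ray), 0 where there is no reading.
- robot.camera_model(name): a dict with "mtx" (3x3 intrinsics, pixels), "position" and "attitude" of the camera in the world. Camera axes: x right, y down, z forward; pixel columns grow to the right and rows downward; lengths in m; the calibration is good to about 2 mm. A picture is of the moment at which its call begins. camera_model takes no time and is no camera call.
- robot.hand_in(): hands the job in; it is judged then, once.
The state is a dict: "time": time; "q": joint angles; "joint_velocities": joint speeds; "joint_torque": joint torques, N m; "position": TCP position; "tool_rot": TCP orientation; "ft_force": force on the tool from outside, world axes, zero at the start; "moment": the same for the moment, N m; "grip_width": finger opening in m; "grip_force": force on a finger pad.
Only numpy, scipy, OpenCV 4.12 (cv2) and the standard library are available. Lean on these libraries where they do the work, as an engineer would, in place of code of your own. Each camera call takes 0.05 s, during which the arm holds its last target. There are 200 camera calls.

## Working session

There is one attempt and no reset: what is moved stays moved. The work goes in short steps, Python scripts to look and compute and a tool call to move; the robot and the scene stay as the last step left them, time stands still between calls to the robot, and variables do not carry over. Pictures are saved under pics/ and viewed, at most 10 in all, crops included, and the job is handed in when it is done.

Besides the shell and the picture viewer there is one more tool, called after ">>>" as name(argument=value, ...) on one line, values as JSON. move_arm: Moves the arm, as the interface text tells. Its arguments: {"type":"object","properties":{"motion":{"type":"string"},"newtons":{"type":"number"}},"required":["motion"]}

```bash
ls; mkdir -p pics; python3 - <<'E'
from rig import robot
import cv2, numpy as np
for n in ("scene","top"):
    p,d=robot.camera(n); cv2.imwrite(f"pics/{n}0.png",p[...,::-1]); np.savez(f"/tmp/{n}0.npz",p=p,d=d)
    print(n,robot.camera_model(n))
print(robot.get_obs())
E
```

```text
pics
scene {'mtx': array([[507.42745589,   0.        , 312.52626381],
       [  0.        , 507.42745589, 247.30075517],
       [  0.        ,   0.        ,   1.        ]]), 'position': array([1.28787432, 0.11337601, 0.72690778]), 'attitude': array([ 0.55657294,  0.72439909, -0.32407393, -0.24586297])}
top {'mtx': array([[471.00404722,   0.        , 321.7483168 ],
       [  0.        , 471.00404722, 232.56789494],
       [  0.        ,   0.        ,   1.        ]]), 'position': array([ 0.49029316, -0.10803854,  0.87447202]), 'attitude': array([-0.70349932,  0.70983262, -0.02878247,  0.01994811])}
{'time': 0.1, 'q': array([ 1.08647594e+00,  5.28367716e-01,  1.43376927e+00,  3.72801190e-06,
        1.18139713e+00, -1.78532737e-01]), 'joint_velocities': array([ 0.00017114, -0.00404649, -0.00381604, -0.00134918, -0.00094294,
        0.00052067]), 'joint_torque': array([-2.30919604e-04, -4.40984988e+01, -1.77149767e+01,  6.34672749e-02,
        5.33650769e-02, -4.56488181e-05]), 'position': array([0.18781543, 0.59538664, 0.20227445]), 'tool_rot': array([ 1.52299463e-01,  9.88333917e-01, -9.17342759e-04, -3.17498587e-04]), 'ft_force': array([ 0.30703425, -0.34225827,  0.82966954]), 'moment': array([ 0.0051722 ,  0.02912468, -0.01954238]), 'grip_force': 0.0, 'grip_width': 0.08695590506026306}
```

View pics/scene0.png

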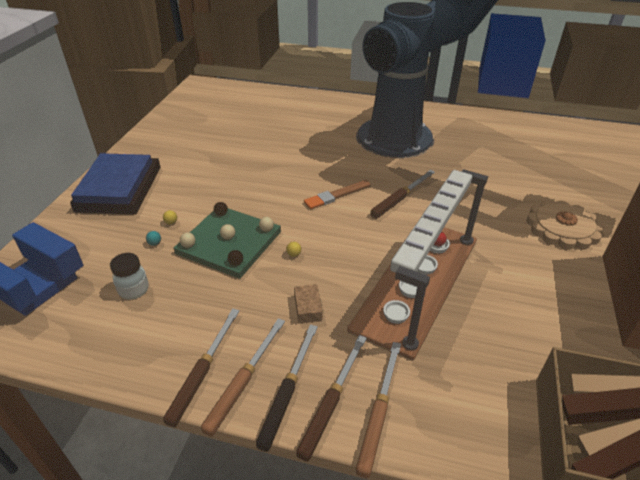

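View pics/top0.png

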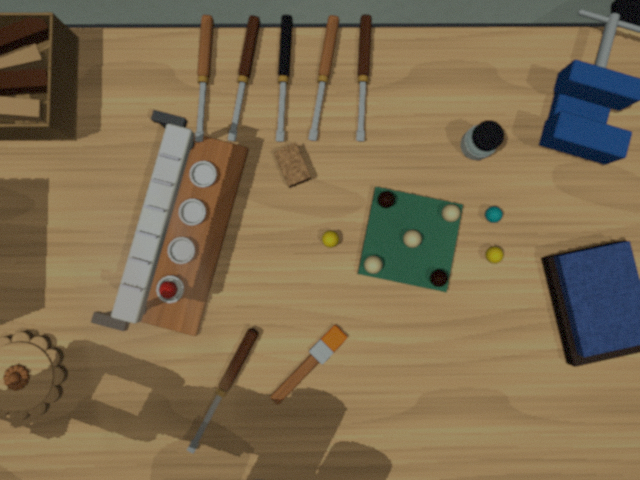

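The scene picture shows the block at (228,238) and the lamp bar over the cups. The top picture shows:
- **Pale beads:** (451,213), (412,239) and (373,264).
- **Dark beads:** (387,199) and (438,277).
- **Look-alikes, not meant:** yellow at (331,239) and (495,255), turquoise at (494,214).
- **Empty cups:** (204,174), (193,212) and (181,250).
- **Red bead's cup:** (168,289).

Candidates for a pale bead are those three plus the yellow and turquoise balls. I choose the three pale ones on the green block and will check them in a crop.

```bash
cat > h.py <<'E'
import numpy as np, cv2
from scipy.spatial.transform import Rotation as R
from rig import robot
def ray(n,uv,z):
    m=robot.camera_model(n); K=m["mtx"]
    d=R.from_quat(m["attitude"]).apply(np.linalg.solve(K,[uv[0],uv[1],1.])); p=m["position"]
    return p+d*(z-p[2])/d[2]
def proj(n,P):
    m=robot.camera_model(n)
    c=R.from_quat(m["attitude"]).inv().apply(np.asarray(P)-m["position"]); u=m["mtx"]@c
    return u[:2]/u[2]
def blob(p,lo,hi,uv,r=14):
    """centre of the min. enclosing circle of the hsv mask's largest blob near uv"""
    u,v=map(int,uv); c=cv2.cvtColor(p[v-r:v+r,u-r:u+r],cv2.COLOR_RGB2HSV)
    c=cv2.inRange(c,lo,hi); cs,_=cv2.findContours(c,cv2.RETR_EXTERNAL,cv2.CHAIN_APPROX_NONE)
    k=max(cs,key=cv2.contourArea); (x,y),rad=cv2.minEnclosingCircle(k); M=cv2.moments(k)
    return np.array([M["m10"]/M["m00"]+u-r,M["m01"]/M["m00"]+v-r]),rad,M["m00"]
E
python3 - <<'E'
from h import *
T=np.load("/tmp/top0.npz"); S=np.load("/tmp/scene0.npz"); p=T["p"]; hsv=cv2.cvtColor(p,cv2.COLOR_RGB2HSV)
for uv in [(451,213),(412,239),(373,264),(387,199),(331,239),(400,225),(204,174),(204,163),(225,190),(155,230)]: print(uv,hsv[uv[1],uv[0]],T["d"][uv[1],uv[0]])
h2=cv2.cvtColor(S["p"],cv2.COLOR_RGB2HSV)
for uv in [(228,232),(266,224),(187,240)]: print("s",uv,h2[uv[1],uv[0]])
for uv in [(451,213),(412,239),(373,264)]:
    P=ray("top",uv,.0305); print(P, proj("scene",P))
a=cv2.resize(p[180:300,320:510],None,fx=4,fy=4,interpolation=cv2.INTER_CUBIC)
cv2.imwrite("pics/crop1.png",a[...,::-1])
b=cv2.resize(p[105:335,90:260],None,fx=2.6,fy=2.6,interpolation=cv2.INTER_CUBIC); c=cv2.resize(S["p"][165:355,335:495],None,fx=2.3,fy=2.3,interpolation=cv2.INTER_CUBIC)
w=np.zeros((600,b.shape[1]+c.shape[1],3),np.uint8); w[:b.shape[0],:b.shape[1]]=b; w[:c.shape[0],b.shape[1]:]=c
cv2.imwrite("pics/crop2.png",w[:,:800,::-1])
E
```

```text
(451, 213) [ 32  49 162] 0.83768845
(412, 239) [ 33  54 164] 0.8343077
(373, 264) [ 32  57 161] 0.82973176
(387, 199) [  7 193  33] 0.8377217
(331, 239) [ 29 203 157] 0.8458651
(400, 225) [ 74 134  82] 0.86207235
(204, 174) [ 68   6 162] 0.8685388
(204, 163) [ 56  13 136] 0.8635638
(225, 190) [ 13 160  89] 0.87084913
(155, 230) [ 70   5 161] 0.6969879
s (228, 232) [ 21  77 160]
s (266, 224) [ 19  73 164]
s (187, 240) [ 20  75 167]
[ 0.58197157 -0.35282809  0.0305    ] [186.61952689 238.42588945]
[ 0.53553157 -0.28110296  0.0305    ] [226.97459042 230.22890624]
[ 0.49132414 -0.2100978   0.0305    ] [265.26999649 222.89472292]
```

View pics/crop1.png

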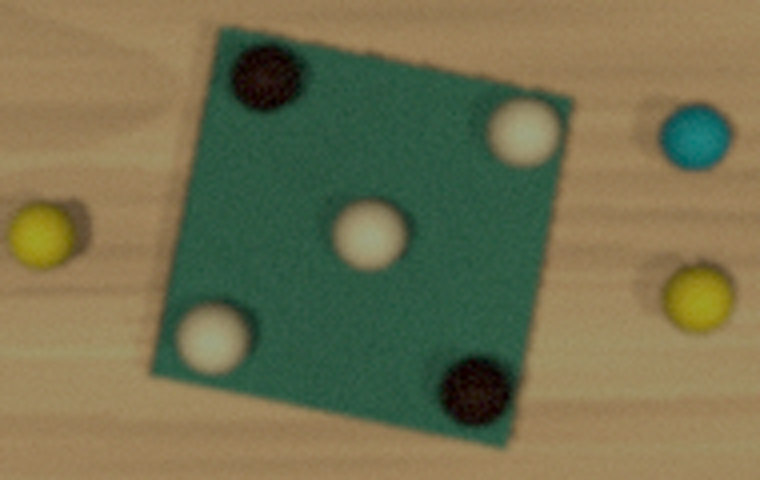

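View pics/crop2.png

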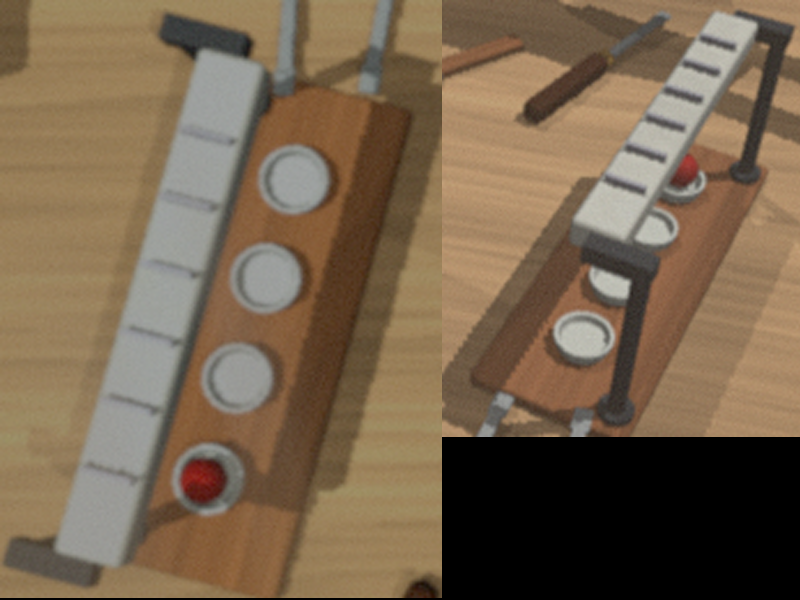

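The first crop confirms the three cream beads, running diagonally in picture 1 at (525,132), (370,235) and (213,338), between the two dark ones. The second crop shows all four cups clear of the lamp from the top camera, with red in the lowest. Next I measure the beads and cups.

```bash
python3 - <<'E'
from h import *
T=np.load("/tmp/top0.npz")["p"]; S=np.load("/tmp/scene0.npz")["p"]
np.set_printoptions(precision=4,suppress=True)
def rim(uv):
    u,v=uv; r=24; c=cv2.cvtColor(T[v-r:v+r,u-r:u+r],cv2.COLOR_RGB2HSV)
    m=cv2.inRange(c,(0,0,75),(180,60,255)); yy,xx=np.mgrid[:2*r,:2*r]; m[np.hypot(xx-r,yy-r)>18]=0
    cs,_=cv2.findContours(m,cv2.RETR_EXTERNAL,cv2.CHAIN_APPROX_NONE); k=cv2.convexHull(max(cs,key=cv2.contourArea))
    (x,y),ax,_=cv2.fitEllipse(k); return np.array([x+u-r,y+v-r]),ax
B=[]
for uv in [(451,213),(412,239),(373,264)]:
    c,rad,a=blob(T,(10,10,95),(60,110,255),uv); P=ray("top",c,.0305)
    q=proj("scene",P); s,_,_=blob(S,(10,20,110),(60,125,255),q); Q=ray("scene",s,.0305)
    print("bead",c,rad,a,P,"scene",Q); B.append(P)
C=[]
for uv in [(204,174),(193,212),(181,250),(168,289)]:
    c,ax=rim(uv); P=ray("top",c,.022); C.append(P); print("cup",c,ax,P)
C=np.array(C); d=C[0]-C[3]; print(d/3, np.linalg.norm(d[:2])/3, np.diff(C,axis=0))
m=C.mean(0); 
d=np.linalg.svd((C-m)[:,:2])[2][0]; d*=np.sign(d[0]); px=np.array([-d[1],d[0]]); print("row dir",d,"to lamp",px,"centre",m)
I=T.copy()
for x,z in((-.01,.179),(.03,.179),(-.01,.155)):
    a=[proj("top",np.r_[m[:2]+x*px+s*.15*d,z]) for s in(-1,1)]
    cv2.line(I,*[tuple(int(round(t)) for t in q) for q in a],(255,0,255) if z>.17 else (0,255,0),1)
cv2.imwrite("pics/lamp.png",cv2.resize(I[105:335,90:260],None,fx=2.6,fy=2.6)[...,::-1])
E
```

```text
bead [450.7822 212.9558] 8.788707733154297 215.0 [ 0.5821 -0.3524  0.0305] scene [ 0.5707 -0.3676  0.0305]
bead [411.9175 238.7176] 8.572798728942871 206.0 [ 0.536  -0.281   0.0305] scene [ 0.5343 -0.2802  0.0305]
bead [372.3278 264.9523] 8.792410850524902 209.5 [ 0.4896 -0.2089  0.0305] scene [ 0.4683 -0.2142  0.0305]
cup [202.5856 173.5826] (26.465288162231445, 27.380416870117188) [0.6588 0.0974 0.022 ]
cup [191.7569 211.5498] (27.09844207763672, 27.572925567626953) [0.5893 0.1165 0.022 ]
cup [180.9185 249.9836] (27.046146392822266, 27.899219512939453) [0.5198 0.1353 0.022 ]
cup [169.751  288.6531] (26.939023971557617, 27.783424377441406) [0.4507 0.1544 0.022 ]
[ 0.0694 -0.019   0.    ] 0.0719453676383476 [[-0.0695  0.019   0.    ]
 [-0.0695  0.0188  0.    ]
 [-0.0691  0.0192  0.    ]]
row dir [ 0.9646 -0.2638] to lamp [0.2638 0.9646] centre [0.5547 0.1259 0.022 ]
```

View pics/lamp.png

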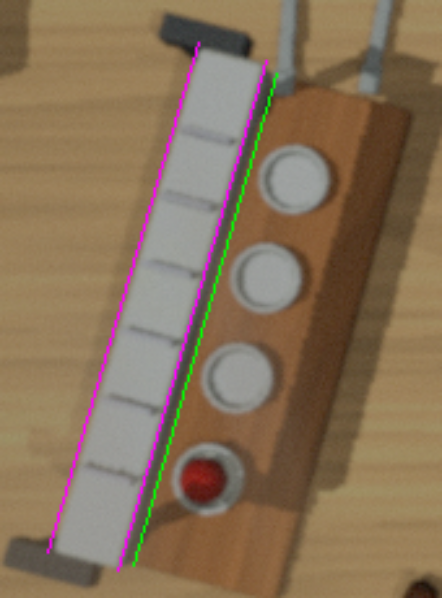

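>>> move_arm(motion="1 0 0 -0.25 0.1; 1 0 0 -0.5 0.2; 1 -0.1 -0.2 -0.5 0.3; 1 -0.2 -0.4 -0.5 0.4876; 1 -0.3 -0.6 -0.5 0.4876; 1 -0.4 -0.8 -0.5 0.4876; 1 -0.5 -1 -0.5 0.4876; 1 -0.5 -1 -0.5 0.4876; 1 -0.5 -1 -0.5 0.4876; 1 -0.5 -1 -0.5 0.4876; 1 -0.5 -1 -0.5 0.4876; 1 -0.5 -1 -0.5 0.4876", newtons=8)

```text
time: 1.1
position: [0.2231, 0.3746, 0.3029]
tool_rot: [0.787, 0.617, -0.0, 0.0]
ft_force: [0.6, -0.2, 0.1]
grip_width: 0.0869
grip_force: 0.0
```

```bash
cat >> h.py <<'E'
D=np.array([.9646,-.2638]); N=np.array([.2638,.9646])   # stand's row, and across to the lamp
CUP=np.array([.5547,.1259]); BEADS=np.array([[.5821,-.3522],[.5358,-.2806],[.4896,-.2091]])
def go(x,y,z,yaw=1.3038):
    "normalised shift and turn from the measured pose to a world pose"
    o=robot.get_obs(); r=R.from_quat(o["tool_rot"]); X=r.as_matrix()[:,0]
    t=(np.arctan2(X[1],X[0])-yaw+np.pi)%(2*np.pi)-np.pi
    s=r.inv().apply(np.array([x,y,z])-o["position"])/.2
    print("pos",o["position"].round(4),"q6",o["q"][5].round(2),"shift",s.round(4),"turn",round(t/np.pi,4),"w",round(o["grip_width"],4),"gf",o["grip_force"],"t",o["time"])
E
python3 -c "
from h import *
a=BEADS[2]-.0075*N; go(*a,.12)"
```

```text
pos [0.2231 0.3746 0.3029] q6 1.02 shift [-2.5516  1.9922  0.9153] turn 0.008 w 0.0869 gf 0.0 t 1.1
```

>>> move_arm(motion="1 0 0.2 0 0.008; 1 0 0.4 0 0.008; 0.6 0 0.6 0 0.008; 0.2 -0.1 0.8 0 0.008; 0.2 -0.2 1 0 0.008; 0.2 -0.4 1 0 0.008; 0.2 -0.6 1 0 0.008; 0.2 -0.8 1 0 0.008; 0.2 -1 1 0 0.008")

```text
time: 1.85
position: [0.3702, 0.1324, 0.3026]
tool_rot: [0.793, 0.61, -0.001, -0.0]
ft_force: [0.7, -1.4, 1.0]
grip_width: 0.054
grip_force: 0.0
```

>>> move_arm(motion="0.2 -0.15 0.15 0 0; 0.2 -0.3 0.3 0 0; 0.2 -0.45 0.45 0 0; 0.2 -0.6 0.6 0 0; 0.2 -0.75 0.75 0 0; 0.2 -0.85 0.85 0.1 0; 0.2 -1 0.99 0.2 0; 0.2 -1 0.99 0.4 0; 0.2 -1 0.99 0.4 0")

```text
time: 2.6
position: [0.5074, -0.1107, 0.2165]
tool_rot: [0.794, 0.608, -0.003, -0.006]
ft_force: [-2.6, 2.2, -0.3]
grip_width: 0.0518
grip_force: 0.0
```

```bash
python3 -c "
from h import *
a=BEADS[2]-.0075*N; go(*a,.10); go(*a,.0305)"
```

```text
pos [ 0.5074 -0.1107  0.2165] q6 -0.17 shift [-0.5369  0.0498  0.5807] turn 0.0011 w 0.0518 gf 0.0 t 2.6
pos [ 0.5074 -0.1107  0.2165] q6 -0.17 shift [-0.5376  0.0545  0.9282] turn 0.0011 w 0.0518 gf 0.0 t 2.6
```

>>> move_arm(motion="0.2 -0.2 0.02 0.1 0; 0.2 -0.35 0.04 0.25 0; 0.2 -0.5 0.05 0.45 0; 0.2 -0.537 0.05 0.58 0; 0.2 -0.537 0.05 0.58 0; 0.2 -0.537 0.05 0.58 0; 0.2 -0.537 0.05 0.58 0")

```text
time: 3.18
position: [0.4939, -0.2158, 0.1088]
tool_rot: [0.793, 0.61, 0.0, 0.001]
ft_force: [0.2, 0.5, 0.4]
grip_width: 0.0524
grip_force: 0.0
```

```bash
python3 -c "
from h import *
a=BEADS[2]-.0075*N; go(*a,.0305)"
```

```text
pos [ 0.4939 -0.2158  0.1088] q6 -0.36 shift [-0.0107 -0.0301  0.3912] turn 0.0024 w 0.0524 gf 0.0 t 3.1833
```

>>> move_arm(motion="0.2 -0.011 -0.03 0.1 0.0024; 0.2 -0.011 -0.03 0.2 0.0024; 0.2 -0.011 -0.03 0.3 0.0024; 0.2 -0.011 -0.03 0.39 0.0024; 0.2 -0.011 -0.03 0.39 0.0024; 0.2 -0.011 -0.03 0.39 0.0024; 0.2 -0.011 -0.03 0.39 0.0024")

```text
time: 3.77
position: [0.4885, -0.2172, 0.0315]
tool_rot: [0.795, 0.607, 0.001, 0.002]
ft_force: [-0.3, -0.2, 0.1]
grip_width: 0.0521
grip_force: 0.0
```

```bash
python3 -c "
from h import *
a=BEADS[2]-.0075*N; go(*a,.0305)
p,d=robot.camera('scene'); cv2.imwrite('pics/g1.png',cv2.resize(p[60:300,130:400],None,fx=2.5,fy=2.5)[...,::-1])"
```

```text
pos [ 0.4885 -0.2172  0.0315] q6 -0.36 shift [ 0.0028 -0.0054  0.0051] turn 0.0002 w 0.0521 gf 0.0 t 3.7667
```

View pics/g1.png

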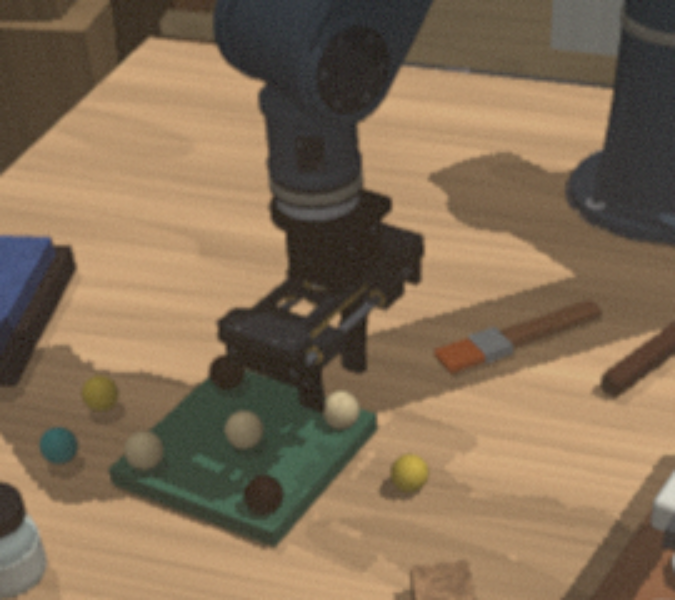

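```bash
python3 -c "
from h import *
o=robot.get_obs();r=R.from_quat(o['tool_rot'])
for l,q in (('tip+y',[0,.033,.008]),('tip-y',[0,-.033,.008]),('fronttip+y',[.0095,.026,.008]),('bead',[.0075,0,0]),('tcp',[0,0,0])):
    P=o['position']+r.apply(q); print(l,P.round(3),((proj('scene',P)-[130,60])*2.5).round(0))
print(((proj('scene',[*BEADS[2],.0305])-[130,60])*2.5))
"
```

```text
tip+y [ 0.52  -0.226  0.024] [310. 431.]
tip-y [ 0.457 -0.209  0.023] [353. 390.]
fronttip+y [ 0.516 -0.215  0.024] [324. 430.]
bead [ 0.49  -0.21   0.031] [338. 406.]
tcp [ 0.488 -0.217  0.031] [331. 403.]
[339.91188667 406.20546261]
```

```bash
python3 -c "
from h import *
p,d=robot.camera('scene'); m=robot.camera_model('scene')
hs=cv2.cvtColor(p,cv2.COLOR_RGB2HSV)
o=robot.get_obs();r=R.from_quat(o['tool_rot'])
def pts(us,vs):
  for u in us:
    for v in vs:
      c=np.linalg.solve(m['mtx'],[u,v,1.])*d[v,u]; P=m['position']+R.from_quat(m['attitude']).apply(c)
      print(u,v,p[v,u],(r.inv().apply(P-o['position'])*1000).round(0),P.round(3)[2])
pts([252,256],range(200,232,3)); pts([272],range(194,216,3)); pts([267],[222,224])
"
```

```text
252 200 [69 58 43] [  40.   79. -122.] 0.154
252 203 [67 62 58] [  33.   70. -107.] 0.139
252 206 [52 49 42] [  40.   80. -109.] 0.141
252 209 [41 32 26] [  39.   80. -101.] 0.133
252 212 [54 51 46] [ 41.  83. -97.] 0.129
252 215 [46 37 28] [  1.  35. -41.] 0.073
252 218 [51 42 38] [  0.  35. -33.] 0.064
252 221 [45 34 29] [ -2.  33. -23.] 0.054
252 224 [60 70 59] [-26.   4.  16.] 0.016
252 227 [55 70 55] [-19.  14.  14.] 0.017
252 230 [74 99 80] [-13.  23.  14.] 0.017
256 200 [87 76 58] [  34.   59. -108.] 0.139
256 203 [72 65 57] [  35.   62. -103.] 0.134
256 206 [49 43 36] [ 15.  36. -70.] 0.102
256 209 [38 28 21] [ 14.  37. -63.] 0.095
256 212 [44 34 28] [ 15.  38. -57.] 0.088
256 215 [46 37 30] [ 14.  38. -48.] 0.08
256 218 [48 41 33] [ 10.  35. -37.] 0.068
256 221 [41 37 29] [ 10.  34. -28.] 0.06
256 224 [51 56 43] [  8.  34. -20.] 0.051
256 227 [63 76 62] [-11.  11.  13.] 0.018
256 230 [58 73 62] [-6. 18. 14.] 0.017
272 194 [48 40 31] [ 11. -26. -60.] 0.091
272 197 [43 41 31] [  7. -31. -48.] 0.079
272 200 [50 45 39] [ 10. -27. -43.] 0.074
272 203 [45 41 28] [ 11. -25. -37.] 0.068
272 206 [52 41 35] [ 10. -25. -28.] 0.06
272 209 [86 70 49] [ 10. -25. -21.] 0.052
272 212 [120  96  75] [-24. -71.  32.] -0.001
272 215 [119  97  71] [-16. -59.  29.] 0.002
267 222 [188 169 131] [ 18.   9. -11.] 0.043
267 224 [172 157 121] [18.  8. -6.] 0.037
```

The crop shows the fingers astride the bead, with tips at crop (318,408) and (358,372). That is clearly higher than the stated 8 mm ahead of the TCP. Depth puts them at z of about 0.05. I'll raise, narrow the fingers to bead width and measure the tips again.

>>> move_arm(motion="0.2 0 0 -0.15 0; -0.2 0 0 -0.25 0; -0.2 0 0 -0.25 0; -0.2 0 0 -0.25 0; -0.2 0 0 -0.25 0; -0.2 0 0 -0.25 0; -0.2 0 0 -0.25 0")

```text
time: 4.45
position: [0.4862, -0.2166, 0.0784]
tool_rot: [0.795, 0.606, -0.0, -0.001]
ft_force: [0.4, 0.1, -0.2]
grip_width: 0.0351
grip_force: 0.0
```

```bash
cat >> h.py <<'E'
def dark():
    "dark (gripper) points from the scene depth, in tool axes, mm"
    p,d=robot.camera('scene'); m=robot.camera_model('scene'); o=robot.get_obs(); r=R.from_quat(o['tool_rot'])
    v,u=np.nonzero((p.max(2)<60)&(d>0)); c=(np.linalg.inv(m['mtx'])@np.array([u,v,np.ones(len(u))])*d[v,u]).T
    P=m['position']+R.from_quat(m['attitude']).apply(c); t=r.inv().apply(P-o['position'])*1000
    return t,np.c_[u,v],P,p
E
python3 - <<'E'
from h import *
t,uv,P,p=dark(); o=robot.get_obs(); print(o["position"],o["grip_width"])
for s in(1,-1):
    k=(abs(t[:,0])<25)&(t[:,1]*s>8)&(t[:,1]*s<60)&(t[:,2]>-75)&(t[:,2]<12)
    a=t[k]; a=a[np.argsort(-a[:,2])]; print(s,len(a)); print(a[:60:6].round(0))
k=(abs(t[:,0])<120)&(abs(t[:,1])<130)&(t[:,2]>-200)
for z in range(-200,0,10):
    a=t[k&(t[:,2]>=z)&(t[:,2]<z+10)]
    if len(a): print(z,len(a),np.percentile(a[:,:2],[3,97],axis=0).round(0).ravel())
cv2.imwrite('pics/g2.png',cv2.resize(p[80:260,190:350],None,fx=3,fy=3)[...,::-1])
E
```

```text
[ 0.486222   -0.21667393  0.07838404] 0.035323996767840773
1 148
[[ 10.  24. -21.]
 [  1.  26. -23.]
 [ -4.  28. -26.]
 [  7.  27. -27.]
 [ 14.  22. -29.]
 [ 12.  27. -31.]
 [ -3.  26. -32.]
 [ -3.  25. -34.]
 [  2.  29. -36.]
 [  4.  25. -37.]]
-1 137
[[ 12. -21. -21.]
 [  2. -16. -25.]
 [  1. -18. -27.]
 [  6. -18. -28.]
 [  7. -21. -29.]
 [ -2. -16. -31.]
 [ 14. -22. -33.]
 [ -4. -20. -36.]
 [  6. -20. -37.]
 [ 10. -18. -40.]]
-200 271 [-20. -22.  40.  38.]
-190 176 [ 19. -45.  41.  26.]
-180 64 [-16.  -7.  40.  17.]
-170 140 [-15. -38.  26.  18.]
-160 190 [-15. -45.  29.  17.]
-150 181 [-15. -46.  29.  18.]
-140 539 [-25. -87.  39.  94.]
-130 425 [-23. -79.  40.  96.]
-120 330 [-23. -80.  41.  94.]
-110 217 [-24. -81.  41.  88.]
-100 204 [-25. -81.  41.  88.]
-90 16 [ -2. -25.  11. -23.]
-80 21 [ -3. -27.  15.  34.]
-70 47 [  3. -25.  15.  33.]
-60 46 [  1. -25.  15.  32.]
-50 59 [ -3. -22.  14.  29.]
-40 65 [ -4. -22.  14.  28.]
-30 55 [ -5. -23.  14.  28.]
```

View pics/g2.png

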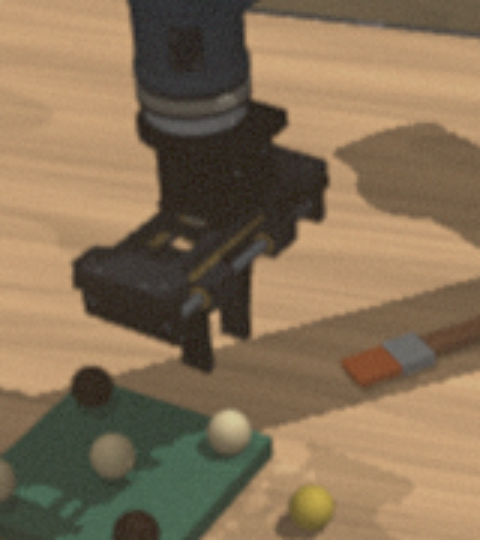

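The narrowed view and the depth agree. The real fingertips lie about 21 mm behind the reported TCP, where 8 mm ahead was expected, and sit about 3.5 mm to its +x. The gripper bar's underside is about 91 mm behind it. I'll use these measured offsets from here on.

```bash
python3 -c "
from h import *
a=BEADS[2]-.0105*N; go(*a,.003)"
```

```text
pos [ 0.4862 -0.2167  0.0784] q6 -0.36 shift [-0.0118  0.0069  0.3769] turn -0.0003 w 0.0353 gf 0.0 t 4.5
```

>>> move_arm(motion="0.25 -0.012 0.007 0 0; 0.25 -0.012 0.007 0.05 0; 0.25 -0.012 0.007 0.1 0; 0.25 -0.012 0.007 0.15 0; 0.25 -0.012 0.007 0.2 0; 0.25 -0.012 0.007 0.25 0; 0.25 -0.012 0.007 0.28 0; 0.25 -0.012 0.007 0.31 0; 0.25 -0.012 0.007 0.33 0; 0.25 -0.012 0.007 0.33 0; 0.25 -0.012 0.007 0.33 0")

```text
time: 5.42
position: [0.4875, -0.2197, 0.0131]
tool_rot: [0.795, 0.606, -0.0, -0.0]
ft_force: [-0.2, 0.2, 0.5]
grip_width: 0.0543
grip_force: 0.0
```

>>> move_arm(motion="0.25 0 0 0.02 0; 0.25 0 0 0.046 0; 0.25 0 0 0.046 0; 0.25 0 0 0.046 0")

```text
time: 5.75
position: [0.4873, -0.2196, 0.0038]
tool_rot: [0.795, 0.606, -0.0, -0.0]
ft_force: [-0.4, 1.1, 0.8]
grip_width: 0.0545
grip_force: 0.0
```

```bash
python3 -c "
from h import *
a=BEADS[2]-.0105*N; go(*a,.003)
t,uv,P,p=dark()
for s in(1,-1):
    k=(abs(t[:,0])<25)&(t[:,1]*s>8)&(t[:,1]*s<60)&(t[:,2]>-75)&(t[:,2]<0)&(P[:,2]>.02)
    a=t[k]; print(len(a),np.percentile(a,[3,50,97],axis=0).round(0), np.sort(P[k][:,2])[:5].round(3))
cv2.imwrite('pics/g3.png',cv2.resize(p[160:260,210:330],None,fx=5,fy=5,interpolation=cv2.INTER_CUBIC)[...,::-1])"
```

```text
pos [ 0.4873 -0.2196  0.0038] q6 -0.36 shift [ 0.0012 -0.0029  0.0039] turn -0.0002 w 0.0545 gf 0.0 t 5.75
125 [[ -5.  27. -69.]
 [ 11.  36. -38.]
 [ 15.  40. -20.]] [0.02  0.022 0.022 0.024 0.024]
150 [[ -4. -36. -73.]
 [  9. -29. -46.]
 [ 14. -26. -24.]] [0.026 0.026 0.027 0.027 0.027]
```

View pics/g3.png

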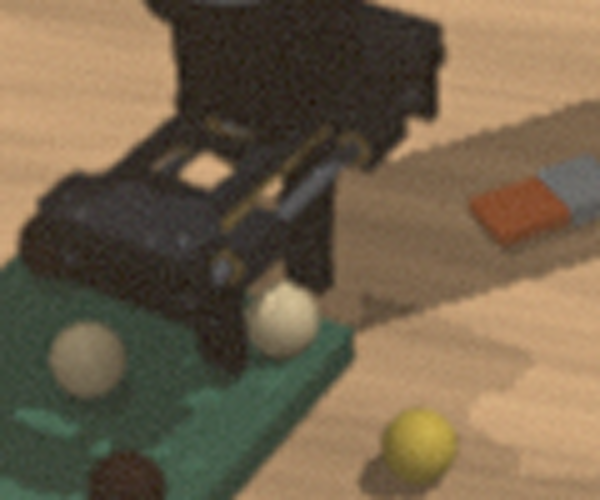

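The crop shows the finger tips level with the lower half of the bead at (282,320) and its centre near the front of the pads, as wanted. I close now.

>>> move_arm(motion="0.25 -0.007 -0.003 0 0; -0.4 -0.007 -0.003 0 0; -0.4 -0.007 -0.003 0 0; -0.4 -0.007 -0.003 0 0; -0.4 -0.007 -0.003 0 0; -0.4 -0.007 -0.003 0 0; -0.4 -0.007 -0.003 0 0; -0.4 -0.007 -0.003 -0.1 0; -0.4 -0.007 -0.003 -0.25 0; -0.4 -0.007 -0.003 -0.4 0; -0.4 -0.007 -0.003 -0.6 0; -0.4 -0.007 -0.003 -0.6 0", newtons=8)

```text
time: 6.8
position: [0.4895, -0.2229, 0.1299]
tool_rot: [0.795, 0.607, 0.001, 0.005]
ft_force: [0.9, -0.3, -0.5]
grip_width: 0.03
grip_force: 7.9
```

```bash
cat >> h.py <<'E'
def held():
    "pale blob(s) near the tips in the scene view: centre in tool axes, mm (ray against depth of bead front +16 mm)"
    p,d=robot.camera('scene'); m=robot.camera_model('scene'); o=robot.get_obs(); r=R.from_quat(o['tool_rot'])
    h=cv2.inRange(cv2.cvtColor(p,cv2.COLOR_RGB2HSV),(10,20,125),(40,110,255)).astype(bool)&(d>0); v,u=np.nonzero(h)
    c=(np.linalg.inv(m['mtx'])@np.array([u,v,np.ones(len(u))])*d[v,u]).T
    A=R.from_quat(m['attitude']).as_matrix(); t=r.inv().apply(m['position']+c@A.T-o['position'])*1000
    k=(abs(t[:,0]-10)<25)&(abs(t[:,1])<22)&(t[:,2]>-55)&(t[:,2]<0); a=t[k]
    from scipy.optimize import least_squares
    if len(a)<20: print("none held",len(a)); return
    s=least_squares(lambda q:np.linalg.norm(a-q,axis=1)-16,a.mean(0)-r.inv().apply(A[:,2])*-10,loss='soft_l1')
    print("held bead",len(a),s.x.round(1),"rms",np.sqrt(np.mean(s.fun**2)).round(1))
E
python3 -c "
from h import *
held(); a=BEADS[2]-.0105*N; go(*a,.003)
t,uv,P,p=dark()
for s in(1,-1):
    k=(abs(t[:,0])<25)&(t[:,1]*s>8)&(t[:,1]*s<60)&(t[:,2]>-60)&(t[:,2]<0)
    a=t[k]; print(len(a),np.percentile(a,[3,50,97],axis=0).round(0))
"
```

```text
held bead 132 [ 14.    0.9 -27.5] rms 1.1
pos [ 0.4883 -0.2222  0.1274] q6 -0.37 shift [ 0.014  -0.0148  0.622 ] turn -0.0001 w 0.0302 gf 7.9284051060676575 t 6.85
123 [[ -5.  21. -58.]
 [  6.  26. -41.]
 [ 14.  30. -27.]]
86 [[ -3. -21. -59.]
 [  8. -15. -47.]
 [ 14. -12. -36.]]
```

```bash
python3 - <<'E'
from h import *
Z=np.load("/tmp/top0.npz"); d=Z["d"]; m=robot.camera_model("top")
v,u=np.nonzero(d>0); c=(np.linalg.inv(m['mtx'])@np.array([u,v,np.ones(len(u))])*d[v,u]).T
P=m['position']+R.from_quat(m['attitude']).apply(c); s=np.c_[(P[:,:2]-CUP)@N,(P[:,:2]-CUP)@D,P[:,2]]*1000
k=(abs(s[:,0])<80)&(abs(s[:,1])<190)&(s[:,2]>120); s=s[k]
for a in range(-180,180,20):
    b=s[(s[:,1]>=a)&(s[:,1]<a+20)]
    if len(b): print(a,len(b),"x",np.percentile(b[:,0],[1,99]).round(0),"z",np.percentile(b[:,2],[5,50,98]).round(0))
E
```

```text
-180 140 x [ 6. 55.] z [166. 174. 177.]
-160 509 x [-10.  56.] z [160. 174. 179.]
-140 425 x [-10.  29.] z [165. 177. 180.]
-120 411 x [-10.  28.] z [165. 178. 184.]
-100 432 x [-10.  29.] z [165. 177. 184.]
-80 407 x [-10.  29.] z [165. 178. 184.]
-60 424 x [-10.  29.] z [165. 177. 184.]
-40 408 x [-10.  29.] z [165. 177. 184.]
-20 415 x [-10.  28.] z [164. 177. 184.]
0 410 x [-10.  29.] z [165. 177. 184.]
20 401 x [-10.  28.] z [165. 177. 184.]
40 407 x [-10.  29.] z [166. 177. 185.]
60 391 x [-10.  29.] z [165. 178. 184.]
80 407 x [-10.  29.] z [165. 178. 184.]
100 385 x [-10.  29.] z [165. 177. 184.]
120 388 x [-10.  29.] z [166. 177. 180.]
140 471 x [-10.  56.] z [160. 174. 179.]
160 114 x [ 6. 56.] z [167. 173. 176.]
```

```bash
cat >> h.py <<'E'
def cup(i,n): return CUP+D*(.108,.036,-.036)[i]+N*n
E
python3 -c "
from h import *
go(*cup(2,-.06),.12)"
```

```text
pos [ 0.4867 -0.2211  0.1253] q6 -0.37 shift [ 1.463  -0.3104  0.0246] turn -0.0001 w 0.0303 gf 7.928235232830048 t 6.9
```

>>> move_arm(motion="-0.4 0.05 0 0 0; -0.4 0.12 -0.03 0 0; -0.4 0.22 -0.06 0 0; -0.4 0.32 -0.1 0 0; -0.4 0.42 -0.14 0 0; -0.4 0.52 -0.18 0 0; -0.4 0.62 -0.22 0 0; -0.4 0.72 -0.26 0 0; -0.4 0.82 -0.31 0 0; -0.4 0.92 -0.31 0 0; -0.4 1 -0.31 0 0; -0.4 1 -0.31 0 0")

```text
time: 7.9
position: [0.4774, -0.0076, 0.1224]
tool_rot: [0.794, 0.608, -0.001, -0.002]
ft_force: [0.1, -0.4, 0.3]
grip_width: 0.0303
grip_force: 7.9
```

>>> move_arm(motion="-0.4 0.08 0 0 0; -0.4 0.18 0 0 0; -0.4 0.28 0 0 0; -0.4 0.38 0 0 0; -0.4 0.45 0 0 0; -0.4 0.45 0 0 0; -0.4 0.45 0 0 0; -0.4 0.45 0 0 0")

```text
time: 8.57
position: [0.5021, 0.0749, 0.1231]
tool_rot: [0.795, 0.607, -0.001, -0.001]
ft_force: [-0.6, -0.2, -0.1]
grip_width: 0.0306
grip_force: 7.9
```

```bash
python3 -c "
from h import *
held(); go(*cup(2,-.04),.10)"
```

```text
held bead 87 [ 14.2  -0.7 -25.3] rms 1.2
pos [0.5024 0.0746 0.1233] q6 0.2 shift [0.1165 0.0046 0.1164] turn -0.0003 w 0.03 gf 7.928330451250076 t 8.6167
```

>>> move_arm(motion="-0.4 0.04 0.005 0 0; -0.4 0.08 0.005 0 0; -0.4 0.117 0.005 0 0; -0.4 0.117 0.005 0.03 0; -0.4 0.117 0.005 0.06 0; -0.4 0.117 0.005 0.09 0; -0.4 0.117 0.005 0.09 0; -0.4 0.117 0.005 0.09 0; -0.4 0.117 0.005 0.09 0")

```text
time: 9.37
position: [0.5105, 0.0973, 0.1057]
tool_rot: [0.795, 0.606, -0.0, -0.0]
ft_force: [-0.4, -0.3, -0.3]
grip_width: 0.0301
grip_force: 7.9
```

```bash
cat >> h.py <<'E'
def look(name):
    "gripper parts in stand axes (across, along, up), mm, from the scene depth; crop for viewing"
    t,uv,P,p=dark(); s=np.c_[(P[:,:2]-CUP)@N,(P[:,:2]-CUP)@D,P[:,2]]*1000
    k=(abs(t[:,0])<45)&(abs(t[:,1])<100)
    for a,b in((-60,-21),(-140,-80)):
        q=s[k&(t[:,2]>a)&(t[:,2]<b)&((a<-80)|(abs(t[:,1])<40))]
        print("part",a,b,len(q),np.percentile(q,[2,50,98],axis=0).round(0).tolist())
    cv2.imwrite(f"pics/{name}.png",cv2.resize(p[60:360,280:520],None,fx=2,fy=2,interpolation=cv2.INTER_CUBIC)[...,::-1])
E
python3 -c "
from h import *
look('c1'); held(); go(*cup(2,-.0265),.10)"
```

```text
part -60 -21 66 [[-45.0, -14.0, 130.0], [-36.0, -11.0, 137.0], [-27.0, -9.0, 144.0]]
part -140 -80 2102 [[-69.0, -116.0, 198.0], [-26.0, 33.0, 231.0], [1.0, 60.0, 244.0]]
none held 2
pos [0.5108 0.0973 0.1061] q6 0.24 shift [ 0.0633 -0.0059  0.0303] turn -0.0003 w 0.0301 gf 7.928454279899597 t 9.4667
```

View pics/c1.png

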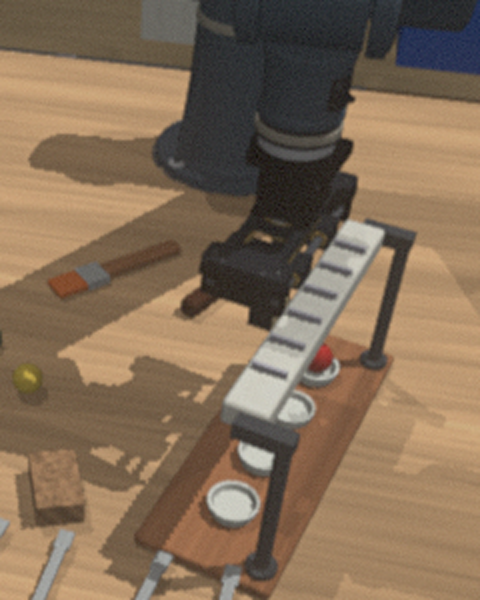

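The crop shows the gripper bar above the lamp at (270,270), fingers on its open side, with the bead hidden behind the lamp. It is clear of the lamp, so I creep up to the edge.

>>> move_arm(motion="-0.4 0.02 -0.006 0.01 0; -0.4 0.04 -0.006 0.02 0; -0.4 0.055 -0.006 0.03 0; -0.4 0.065 -0.006 0.037 0; -0.4 0.065 -0.006 0.037 0; -0.4 0.065 -0.006 0.037 0; -0.4 0.065 -0.006 0.037 0")

```text
time: 10.05
position: [0.5129, 0.1103, 0.0985]
tool_rot: [0.795, 0.607, -0.0, -0.0]
ft_force: [0.1, 0.0, 0.4]
grip_width: 0.0302
grip_force: 7.9
```

```bash
python3 -c "
from h import *
look('c2'); go(*cup(2,-.0255),.098); print(robot.get_obs()['ft_force'])"
```

```text
part -60 -21 24 [[-32.0, -14.0, 122.0], [-29.0, -13.0, 131.0], [-24.0, -10.0, 138.0]]
part -140 -80 2020 [[-57.0, -116.0, 191.0], [-14.0, 32.0, 224.0], [14.0, 59.0, 236.0]]
pos [0.5129 0.1103 0.0986] q6 0.27 shift [0.0029 0.0011 0.0028] turn -0.0002 w 0.0303 gf 7.9282839596271515 t 10.1
[0.5095949  0.00628776 0.38713205]
```

>>> move_arm(motion="0.2 0.003 0.001 0 0; 0.2 0.003 0.001 0 0; 0.2 0.003 0.001 0 0; 0.2 0.003 0.001 0 0; 0.2 0.003 0.001 0 0; 0.2 0.003 0.001 -0.1 0; 0.2 -0.05 0.001 -0.2 0; 0.2 -0.2 0.001 -0.2 0; 0.2 -0.4 0 -0.2 0; 0.2 -0.6 0 -0.2 0; 0.2 -0.6 0 -0.2 0")

```text
time: 11.02
position: [0.48, -0.0107, 0.1387]
tool_rot: [0.797, 0.604, -0.001, 0.001]
ft_force: [-0.3, 0.5, -0.2]
grip_width: 0.0519
grip_force: 0.0
```

```bash
cat >> h.py <<'E'
def pale(z=.034):
    "pale blobs of bead size over the stand, top view: position about the cups, mm"
    p,d=robot.camera('top'); h=cv2.inRange(cv2.cvtColor(p,cv2.COLOR_RGB2HSV),(18,28,90),(60,110,255))
    cs,_=cv2.findContours(h,cv2.RETR_EXTERNAL,cv2.CHAIN_APPROX_NONE)
    for c in cs:
        if 100<cv2.contourArea(c)<400:
            (x,y),r=cv2.minEnclosingCircle(c); w=ray("top",(x,y),z)[:2]
            if r<12: print("pale",(round(x),round(y)),w.round(4),"along,across",((w-CUP)@D*1000).round(1),((w-CUP)@N*1000).round(1), "depth z",(robot.camera_model('top')['position'][2]-d[int(y),int(x)]).round(3))
    return p
E
python3 -c "
from h import *
p=pale(); cv2.imwrite('pics/c3.png',cv2.resize(p[105:335,90:330],None,fx=2.5,fy=2.5,interpolation=cv2.INTER_CUBIC)[...,::-1]); go(*(BEADS[1]-.0125*N),.08)"
```

```text
pale (413, 239) [ 0.536 -0.282] along,across 89.5 -398.4 depth z 0.041
pos [ 0.4806 -0.0084  0.1387] q6 0.02 shift [-1.2983  0.6337  0.2941] turn -0.0021 w 0.0521 gf 0.0 t 11.0667
```

```bash
cat >> h.py <<'E'
def stand():
    "things standing over the board below the lamp, top view depth, stand axes mm (ball centre fit)"
    p,d=robot.camera('top'); m=robot.camera_model("top"); v,u=np.nonzero(d>0)
    c=(np.linalg.inv(m['mtx'])@np.array([u,v,np.ones(len(u))])*d[v,u]).T
    P=m['position']+R.from_quat(m['attitude']).apply(c); s=np.c_[(P[:,:2]-CUP)@D,(P[:,:2]-CUP)@N,P[:,2]]*1000
    k=(abs(s[:,0])<250)&(abs(s[:,1])<110)&(s[:,2]>33)&(s[:,2]<60); M=np.zeros(d.shape,np.uint8); M[v[k],u[k]]=255
    n,L,st,ce=cv2.connectedComponentsWithStats(M); id_=L[v,u]
    for i in range(1,n):
        if st[i,4]>20: q=s[k&(id_==i)]; print("blob",ce[i].round(0),st[i,4],"along,across",q[:,:2].mean(0).round(1),"top z",np.percentile(q[:,2],95).round(1),"rgb",p[L==i].mean(0).round(0))
    return p,d
E
python3 -c "
from h import *
p,d=stand()
for i in range(3):
  u,v=proj('top',[*cup(i,0),.03]).round().astype(int); print(i,u,v,p[v,u],(.8745-d[v,u]).round(3))
"
```

```text
0 202 173 [178 182 173] 0.009
1 191 211 [178 181 171] 0.016
2 180 250 [75 82 83] 0.495
```

>>> move_arm(motion="0.25 -0.15 0.1 0 0; 0.25 -0.3 0.2 0 0; 0.25 -0.45 0.3 0 0; 0.25 -0.6 0.4 0 0; 0.25 -0.75 0.5 0 0; 0.25 -0.9 0.6 0 0; 0.25 -1 0.63 0 0; 0.25 -1 0.63 0 0; 0.25 -1 0.63 0 0")

```text
time: 11.87
position: [0.5502, -0.2311, 0.1381]
tool_rot: [0.795, 0.606, 0.0, -0.001]
ft_force: [0.6, 0.4, -0.3]
grip_width: 0.0542
grip_force: 0.0
```

```bash
python3 -c "
from h import *
p,d=stand()
for i in range(3):
  u,v=proj('top',[*cup(i,0),.03]).round().astype(int); print(i,u,v,p[v,u],(.8745-d[v,u]).round(3))
go(*(BEADS[1]-.0125*N),.08)
"
```

```text
blob [179. 250.] 254 along,across [-36.7  -3.3] top z 48.9 rgb [172. 162. 129.]
blob [167. 289.] 258 along,across [-107.2   -2.4] top z 49.2 rgb [137.  55.  46.]
0 202 173 [191 196 186] 0.009
1 191 211 [191 195 186] 0.012
2 180 250 [192 183 146] 0.05
pos [ 0.5496 -0.2298  0.138 ] q6 -0.32 shift [-0.326   0.0008  0.2895] turn 0.0 w 0.0542 gf 0.0 t 11.9167
```

The first bead is seated in cup c, level with the red one. On to the centre bead.

>>> move_arm(motion="0.25 -0.1 0 0 0; 0.25 -0.2 0 0.05 0; 0.25 -0.3 0 0.15 0; 0.25 -0.321 0 0.25 0; 0.25 -0.321 0 0.35 0; 0.25 -0.321 0 0.45 0; 0.25 -0.321 0 0.45 0; 0.25 -0.321 0 0.45 0; 0.25 -0.321 0 0.45 0")

```text
time: 12.67
position: [0.5335, -0.2924, 0.0494]
tool_rot: [0.795, 0.607, 0.0, 0.0]
ft_force: [1.0, 0.0, -0.0]
grip_width: 0.0544
grip_force: 0.0
```

```bash
python3 -c "
from h import *
go(*(BEADS[1]-.0117*N),.003)
"
```

```text
pos [ 0.5335 -0.2924  0.0494] q6 -0.42 shift [ 0.0012 -0.0048  0.2322] turn 0.0003 w 0.0544 gf 0.0 t 12.6667
```

>>> move_arm(motion="0.25 0.001 -0.005 0.08 0; 0.25 0.001 -0.005 0.15 0; 0.25 0.001 -0.005 0.2 0; 0.25 0.001 -0.005 0.23 0; 0.25 0.001 -0.005 0.23 0; 0.25 0.001 -0.005 0.23 0; -0.4 0.001 -0.005 0.23 0; -0.4 0.001 -0.005 0.23 0; -0.4 0.001 -0.005 0.23 0; -0.4 0.001 -0.005 0.23 0; -0.4 0.001 -0.005 0.23 0; -0.4 0.001 -0.005 0.23 0")

```text
time: 13.67
position: [0.5342, -0.2947, 0.0036]
tool_rot: [0.795, 0.606, 0.001, 0.003]
ft_force: [4.2, -1.4, 2.2]
grip_width: 0.0299
grip_force: 7.8
```

>>> move_arm(motion="-0.4 0 0 -0.05 0; -0.4 0 0 -0.15 0; -0.4 0 0 -0.3 0; -0.4 0 0 -0.45 0; -0.4 0 0 -0.6 0; -0.4 0 0 -0.6 0; -0.4 0 0 -0.6 0; -0.4 0 0 -0.6 0")

```text
time: 14.33
position: [0.5305, -0.2921, 0.1222]
tool_rot: [0.795, 0.606, -0.0, -0.001]
ft_force: [0.3, 0.4, -1.4]
grip_width: 0.0299
grip_force: 7.8
```

```bash
python3 -c "
from h import *
held(); go(*cup(1,-.06),.122)
"
```

```text
held bead 152 [ 15.   -0.1 -26.6] rms 2.2
pos [ 0.5303 -0.2919  0.1214] q6 -0.42 shift [ 1.7472e+00 -2.5430e-01  5.0000e-04] turn -0.0002 w 0.0298 gf 7.827991247177124 t 14.3833
```

Same hold as before. Carry to cup b.

>>> move_arm(motion="-0.4 0.05 0 0 0; -0.4 0.13 -0.03 0 0; -0.4 0.23 -0.06 0 0; -0.4 0.33 -0.09 0 0; -0.4 0.43 -0.12 0 0; -0.4 0.53 -0.15 0 0; -0.4 0.63 -0.18 0 0; -0.4 0.73 -0.21 0 0; -0.4 0.83 -0.24 0 0; -0.4 0.93 -0.25 0 0; -0.4 1 -0.25 0 0; -0.4 1 -0.25 0 0")

```text
time: 15.38
position: [0.535, -0.0825, 0.1216]
tool_rot: [0.794, 0.608, -0.001, -0.002]
ft_force: [0.6, -0.7, 0.0]
grip_width: 0.0299
grip_force: 7.8
```

>>> move_arm(motion="-0.4 0.08 0 0 0; -0.4 0.18 0 0 0; -0.4 0.28 0 0 0; -0.4 0.38 0 0 0; -0.4 0.48 0 0 0; -0.4 0.58 0 0 0; -0.4 0.68 0 0 0; -0.4 0.74 0 0 0; -0.4 0.74 0 0 0; -0.4 0.74 0 0 0; -0.4 0.74 0 0 0")

```text
time: 16.3
position: [0.5751, 0.055, 0.1222]
tool_rot: [0.795, 0.606, -0.001, -0.0]
ft_force: [0.5, -0.0, -0.1]
grip_width: 0.0295
grip_force: 7.8
```

```bash
python3 -c "
from h import *
held(); go(*cup(1,-.0255),.098)"
```

```text
held bead 127 [ 15.    0.  -26.4] rms 1.9
pos [0.5752 0.0548 0.1223] q6 0.17 shift [ 0.1886 -0.0129  0.1215] turn -0.0005 w 0.0298 gf 7.828128933906555 t 16.35
```

>>> move_arm(motion="-0.4 0.04 -0.013 0 0; -0.4 0.08 -0.013 0 0; -0.4 0.12 -0.013 0 0; -0.4 0.12 -0.013 0.03 0; -0.4 0.12 -0.013 0.06 0; -0.4 0.12 -0.013 0.09 0; -0.4 0.12 -0.013 0.115 0; -0.4 0.14 -0.013 0.115 0; -0.4 0.155 -0.013 0.115 0; -0.4 0.17 -0.013 0.115 0; -0.4 0.17 -0.013 0.115 0; -0.4 0.17 -0.013 0.115 0")

```text
time: 17.35
position: [0.5825, 0.0895, 0.0999]
tool_rot: [0.795, 0.607, 0.0, 0.0]
ft_force: [0.2, 0.3, -0.4]
grip_width: 0.0296
grip_force: 7.8
```

```bash
python3 -c "
from h import *
look('c4'); go(*cup(1,-.0255),.098)"
```

```text
part -60 -21 20 [[-34.0, 59.0, 123.0], [-30.0, 60.0, 128.0], [-24.0, 62.0, 131.0]]
part -140 -80 2252 [[-58.0, -43.0, 193.0], [-14.0, 94.0, 225.0], [12.0, 132.0, 238.0]]
pos [0.5824 0.0894 0.0998] q6 0.23 shift [ 0.0122 -0.0017  0.0092] turn -0.0001 w 0.0293 gf 7.8281369805336 t 17.4
```

>>> move_arm(motion="-0.4 0.006 -0.002 0.004 0; -0.4 0.012 -0.002 0.007 0; -0.4 0.012 -0.002 0.007 0; -0.4 0.012 -0.002 0.007 0; 0.2 0.012 -0.002 0.007 0; 0.2 0.012 -0.002 0.007 0; 0.2 0.012 -0.002 0.007 0; 0.2 0.012 -0.002 0.007 0; 0.2 0.012 -0.002 0.007 0; 0.2 0.012 -0.002 -0.1 0; 0.2 -0.05 0 -0.2 0; 0.2 -0.2 0 -0.2 0")

```text
time: 18.4
position: [0.5753, 0.0526, 0.1432]
tool_rot: [0.794, 0.608, 0.004, 0.003]
ft_force: [1.1, -0.8, -0.7]
grip_width: 0.0521
grip_force: 0.0
```

```bash
python3 -c "
from h import *
go(*(BEADS[0]-.0117*N),.138)"
```

```text
pos [0.5753 0.0526 0.1432] q6 0.16 shift [-2.0036  0.5602  0.0251] turn 0.001 w 0.0521 gf 0.0 t 18.4
```

>>> move_arm(motion="0.25 -0.15 0.05 0 0; 0.25 -0.3 0.1 0 0; 0.25 -0.45 0.15 0 0; 0.25 -0.6 0.2 0 0; 0.25 -0.75 0.25 0 0; 0.25 -0.9 0.3 0 0; 0.25 -1 0.35 0 0")

```text
time: 18.98
position: [0.5859, -0.1637, 0.1396]
tool_rot: [0.796, 0.606, -0.0, 0.0]
ft_force: [0.9, 0.7, 0.1]
grip_width: 0.0542
grip_force: 0.0
```

>>> move_arm(motion="0.25 -0.15 0.05 0 0; 0.25 -0.3 0.1 0 0; 0.25 -0.45 0.15 0 0; 0.25 -0.6 0.2 0 0; 0.25 -0.75 0.21 0 0; 0.25 -0.9 0.21 0 0; 0.25 -0.95 0.21 0 0; 0.25 -0.95 0.21 0 0; 0.25 -0.95 0.21 0 0")

```text
time: 19.73
position: [0.5761, -0.3546, 0.1392]
tool_rot: [0.796, 0.606, 0.0, -0.001]
ft_force: [-0.2, 0.7, -0.5]
grip_width: 0.0547
grip_force: 0.0
```

```bash
python3 -c "
from h import *
p,d=stand(); go(*(BEADS[0]-.0117*N),.05)"
```

```text
blob [190. 212.] 251 along,across [33.8 -2.2] top z 48.7 rgb [167. 156. 124.]
blob [179. 250.] 256 along,across [-36.6  -3.4] top z 49.0 rgb [178. 168. 134.]
blob [167. 289.] 261 along,across [-107.2   -2.4] top z 49.0 rgb [134.  54.  46.]
pos [ 0.5763 -0.3536  0.1393] q6 -0.45 shift [-0.045   0.0264  0.4464] turn -0.0002 w 0.0546 gf 0.0 t 19.7833
```

Second bead seated. Now the third.

>>> move_arm(motion="0.25 -0.045 0.026 0 0; 0.25 -0.045 0.026 0.1 0; 0.25 -0.045 0.026 0.2 0; 0.25 -0.045 0.026 0.3 0; 0.25 -0.045 0.026 0.4 0; 0.25 -0.045 0.026 0.446 0; 0.25 -0.045 0.026 0.446 0; 0.25 -0.045 0.026 0.446 0; 0.25 -0.045 0.026 0.446 0")

```text
time: 20.53
position: [0.5803, -0.3655, 0.0517]
tool_rot: [0.795, 0.607, 0.0, 0.001]
ft_force: [0.7, 0.1, -0.0]
grip_width: 0.0543
grip_force: 0.0
```

```bash
python3 -c "
from h import *
go(*(BEADS[0]-.0115*N),.003)"
```

```text
pos [ 0.5803 -0.3655  0.0517] q6 -0.46 shift [ 0.0093 -0.0092  0.2433] turn 0.0 w 0.0543 gf 0.0 t 20.5333
```

>>> move_arm(motion="0.25 0.009 -0.009 0.08 0; 0.25 0.009 -0.009 0.15 0; 0.25 0.009 -0.009 0.2 0; 0.25 0.009 -0.009 0.24 0; 0.25 0.009 -0.009 0.24 0; 0.25 0.009 -0.009 0.24 0; -0.4 0.009 -0.009 0.24 0; -0.4 0.009 -0.009 0.24 0; -0.4 0.009 -0.009 0.24 0; -0.4 0.009 -0.009 0.24 0; -0.4 0.009 -0.009 0.24 0; -0.4 0.009 -0.009 0.24 0")

```text
time: 21.53
position: [0.5803, -0.3645, 0.0039]
tool_rot: [0.795, 0.606, 0.001, 0.003]
ft_force: [4.9, -1.1, 2.7]
grip_width: 0.0304
grip_force: 8.0
```

>>> move_arm(motion="-0.4 0 0 -0.05 0; -0.4 0 0 -0.15 0; -0.4 0 0 -0.3 0; -0.4 0 0 -0.45 0; -0.4 0 0 -0.6 0; -0.4 0 0 -0.6 0; -0.4 0 0 -0.6 0; -0.4 0 0 -0.6 0")

```text
time: 22.2
position: [0.5764, -0.362, 0.1219]
tool_rot: [0.795, 0.606, -0.001, -0.001]
ft_force: [0.8, -0.4, -1.3]
grip_width: 0.0303
grip_force: 7.9
```

```bash
python3 -c "
from h import *
held(); go(*cup(0,-.06),.122)
"
```

```text
held bead 117 [ 13.7  -0.1 -26.9] rms 2.6
pos [ 0.5762 -0.3617  0.121 ] q6 -0.46 shift [ 2.0233e+00 -2.0820e-01 -9.0000e-04] turn -0.0002 w 0.0305 gf 7.947698682546616 t 22.25
```

>>> move_arm(motion="-0.4 0.05 0 0 0; -0.4 0.13 -0.03 0 0; -0.4 0.23 -0.06 0 0; -0.4 0.33 -0.09 0 0; -0.4 0.43 -0.12 0 0; -0.4 0.53 -0.15 0 0; -0.4 0.63 -0.18 0 0; -0.4 0.73 -0.2 0 0; -0.4 0.83 -0.2 0 0; -0.4 0.93 -0.2 0 0; -0.4 1 -0.2 0 0; -0.4 1 -0.2 0 0")

```text
time: 23.25
position: [0.5916, -0.1557, 0.1212]
tool_rot: [0.794, 0.608, -0.0, -0.002]
ft_force: [0.5, 0.5, -0.4]
grip_width: 0.0302
grip_force: 7.9
```

>>> move_arm(motion="-0.4 0.08 0 0 0; -0.4 0.18 0 0 0; -0.4 0.28 0 0 0; -0.4 0.38 0 0 0; -0.4 0.48 0 0 0; -0.4 0.58 0 0 0; -0.4 0.68 0 0 0; -0.4 0.78 0 0 0; -0.4 0.88 0 0 0; -0.4 0.98 0 0 0; -0.4 1 0 0 0; -0.4 1 0 0 0")

```text
time: 24.25
position: [0.6449, 0.0339, 0.1217]
tool_rot: [0.795, 0.607, -0.0, -0.0]
ft_force: [-0.9, -1.1, -0.3]
grip_width: 0.0305
grip_force: 7.9
```

```bash
python3 -c "
from h import *
held(); go(*cup(0,-.0255),.098)"
```

```text
held bead 157 [ 14.7   0.  -26.5] rms 1.1
pos [0.6447 0.0329 0.1218] q6 0.15 shift [ 0.2023 -0.0166  0.1187] turn 0.0001 w 0.0303 gf 7.947907000780106 t 24.3
```

>>> move_arm(motion="-0.4 0.04 -0.016 0 0; -0.4 0.08 -0.016 0 0; -0.4 0.13 -0.016 0 0; -0.4 0.13 -0.016 0.03 0; -0.4 0.13 -0.016 0.06 0; -0.4 0.13 -0.016 0.09 0; -0.4 0.13 -0.016 0.113 0; -0.4 0.15 -0.016 0.113 0; -0.4 0.17 -0.016 0.113 0; -0.4 0.185 -0.016 0.113 0; -0.4 0.185 -0.016 0.113 0; -0.4 0.185 -0.016 0.113 0")

```text
time: 25.3
position: [0.6521, 0.0702, 0.1001]
tool_rot: [0.795, 0.607, 0.0, 0.0]
ft_force: [0.7, -0.5, -0.5]
grip_width: 0.0301
grip_force: 7.9
```

```bash
python3 -c "
from h import *
look('c5'); go(*cup(0,-.0255),.098)"
```

```text
part -60 -21 9 [[-34.0, 131.0, 122.0], [-26.0, 133.0, 123.0], [-16.0, 134.0, 125.0]]
part -140 -80 2427 [[-58.0, 29.0, 194.0], [-14.0, 159.0, 226.0], [12.0, 204.0, 238.0]]
pos [0.652  0.0701 0.1001] q6 0.2 shift [ 0.0133 -0.0029  0.0104] turn -0.0001 w 0.0303 gf 7.947709858417511 t 25.35
```

>>> move_arm(motion="-0.4 0.006 -0.003 0.004 0; -0.4 0.013 -0.003 0.008 0; -0.4 0.013 -0.003 0.008 0; -0.4 0.013 -0.003 0.008 0; 0.2 0.013 -0.003 0.008 0; 0.2 0.013 -0.003 0.008 0; 0.2 0.013 -0.003 0.008 0; 0.2 0.013 -0.003 0.008 0; 0.2 0.013 -0.003 0.008 0; 0.2 0.013 -0.003 -0.1 0; 0.2 -0.05 0 -0.2 0; 0.2 -0.2 0 -0.2 0")

```text
time: 26.35
position: [0.645, 0.0337, 0.1439]
tool_rot: [0.794, 0.608, 0.004, 0.003]
ft_force: [1.5, -0.5, 0.1]
grip_width: 0.0518
grip_force: 0.0
```

>>> move_arm(motion="0.25 -0.15 0 -0.1 0; 0.25 -0.3 0 -0.2 0; 0.25 -0.45 0 -0.2 0; 0.25 -0.6 0 -0.2 0; 0.25 -0.75 0 -0.2 0; 0.25 -0.9 0 -0.2 0; 0.25 -1 0 -0.2 0; 0.25 -1 0 -0.2 0; 0.25 -1 0 -0.2 0; 0.25 -1 0 -0.2 0")

```text
time: 27.18
position: [0.5883, -0.161, 0.1797]
tool_rot: [0.795, 0.606, 0.0, -0.0]
ft_force: [-0.5, -0.6, 0.5]
grip_width: 0.0547
grip_force: 0.0
```

```bash
python3 -c "
from h import *
p,d=stand(); q,_=robot.camera('scene')
cv2.imwrite('pics/end.png',np.hstack([cv2.resize(p,(400,300)),cv2.resize(q,(400,300))])[...,::-1]); print(robot.get_obs()['time'])"
```

```text
blob [203. 174.] 248 along,across [105.1  -6.1] top z 48.7 rgb [176. 166. 131.]
blob [189. 212.] 251 along,across [33.8 -2.2] top z 48.9 rgb [184. 174. 139.]
blob [179. 250.] 257 along,across [-36.7  -3.5] top z 49.0 rgb [186. 176. 142.]
blob [167. 289.] 259 along,across [-107.1   -2.3] top z 49.0 rgb [150.  61.  53.]
27.2833
```

View pics/end.png

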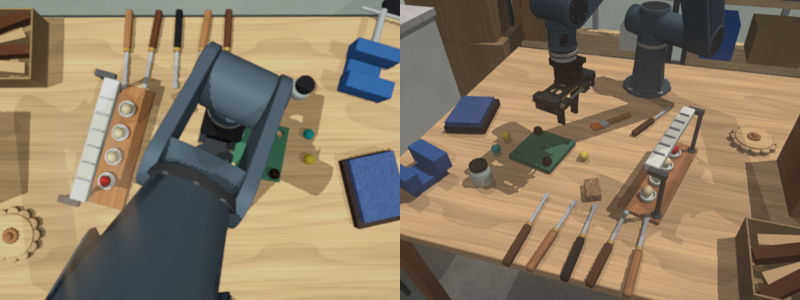

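The last picture shows pale beads in the three cups at (127,109), (121,132) and (113,156), and red still at (105,181). The dark beads, cork block and lamp look undisturbed.

```bash
python3 -c "
from rig import robot
print(robot.hand_in())"
```

```text
the job is handed in; nothing more can be done
None
```

The three pale beads sit in the three empty cups, level with the red bead; the dark beads, red bead, cork block and lamp look undisturbed, and I handed the job in at about 27 s.

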